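# Set the ratchet support four clicks up and lay the moulding in the print jig

### The arm

A 6-joint arm with a two-finger parallel gripper is mounted at the origin on the work surface. World frame = base frame: x ahead of the robot, y to its left, z up, the work surface at z = 0. Lengths are in m, angles in rad, forces in N, time in s.
With the tool pointing down it reaches from about 0.35 to 0.775 m from the base axis. Payload 7.3 kg.
Tool frame: the origin (TCP) lies at the centre of the arm's flange, where the gripper is bolted on; the fingertips stand 178 mm ahead of it and the grasp point (between the pads) lies 159 mm ahead of it (tip_extent is the distance from the TCP to the fingertips, in m); z points along the fingers, y is the line along which they close (so a half turn about z gives the same grasp; the last joint's range is limited). The gripper opens to 92 mm and grips with 3 to 60 N. Pads are 19 mm wide; open, the fingers measure 130 mm over their backs; the gripper's body (75 mm by 190 mm) begins 47 mm behind the grasp point.
Start: joints at [-1.307, 0.342, 1.524, -0, 1.275, -0.146], TCP at [0.209, -0.482, 0.405] pointing down, gripper open.
Joint ranges: [-2.53, 2.53], [-0.77, 2.02], [0.04, 2.7], [-1, 4.14], [0.28, 2.66], [-3.11, 3.11]. Speed limits (rad/s): [2.57, 2.57, 3.14, 3.14, 3.14, 3.14].

### API

Orientations are given as [roll, pitch, yaw] about the fixed x, y, z axes, in that order (R = Rz(yaw) Ry(pitch) Rx(roll)).
In Python, from cell import * gives the robot as it stands.
- The arm moves only by the tool arm_command, never from a script. Its arguments are lists of equal length, an entry for each row: "xyz": the shift along the world's x, y, z in mm, a list of three; "spin": the turn about the world's z in degrees. In form: {"xyz": [[tx, ty, tz], ...], "spin": [spin, ...]}. A call has 1 to 20 rows; each row shifts and turns the commanded pose from where the row before left it; what a row does not reach is not made up. A row lasts 1/10 s, in which the tool goes at most 50 mm and 8.59 degrees, less where a joint would pass 70% of its speed; a pose out of reach is approached as far as the arm can. A call with a gripper value outside its range is refused whole. "jaw" is the opening, from -1 (shut) to 1 (fully open), set as the call begins (left out, the last holds). The fingers move at their own pace and stop on an object; "squeeze" is the grip in N (left out, the last holds). Time passes only in rows, so rows that do not move let the fingers close. It gives the time, the measured TCP pose, the force, the opening and the grip force at its end, in the units of the state.
- observe(): the state, without advancing time (a new reading comes with each control period).
- read_camera(name): name is "scene" or "top" or "wrist"; returns a dict with "img" (480x640x3 uint8, red, green, blue), "depth" (480x640 float32, m along the optical axis (not along the pixel's ray), 0 where there is no reading), "fx", "fy", "cx", "cy" (pixels), "world_from_camera" (4x4, takes a point from camera to world coordinates). Camera axes: x right, y up, looking along -z (the intrinsics and any distortion apply to the point x, -y, -z); pixel columns grow to the right and rows downward; lengths in m; the calibration is good to about 2 mm. A picture is of the moment at which its call begins.
- hand_in(): hands the job in; it is judged then, once.
The state is a dict: "time": time; "qpos": joint angles; "qvel": joint speeds; "joint_efforts": joint torques, N m; "tool_pos": TCP position; "tool_rot": TCP orientation; "contact_force": force on the tool from outside, world axes, zero at the start; "torque": the same for the moment, N m; "opening": finger opening in m; "grip_force": force on a finger pad.
Only numpy, scipy, OpenCV 4.12 (cv2) and the standard library are available. Lean on these libraries where they do the work, as an engineer would, in place of code of your own. Each camera call takes 0.05 s, during which the arm holds its last target. There are 200 camera calls.

### The job

Set up the print jig for this job: take the ratchet support by its saddle, raise it exactly four clicks from where it stands (a fifth spoils the setting), then push the saddle down firmly, with about a kilo and a half of force, so that the column sits hard on its pawl. Then lay the white moulding gently in the jig, its nose in the foam nest and its upswept tail down in the saddle, let go of it, and leave everything else on the bench where it is.

Things in the scene. Friction and masses are not known exactly. Their poses are not given: they have to be found in the camera images.
- jig: Print jig, fixed: plywood board 170 (x) x 440 (y) x 18 mm, a red steel ratchet support at its +y end (foot 110 x 110 mm at x=0, y=+135), a cream foam nest on a wooden riser at its -y end. Origin: centre of the board's underside, on the bench; z up. In the finished set-up the moulding's axes lie as the jig's, its origin is over the jig's (x=0, y=0) and 188 mm above the bench.
- nest (a point): Middle of the nest's trough floor, 200 mm above the bench. The trough runs along the jig's y, is 36 mm wide, 63 mm long, 20 mm deep, closed at its outer (-y) end and open towards the support.
- column: Steel ratchet column with its saddle; slides straight up and down in the red sleeve, cannot turn. Origin: centre of the saddle's floor; axes as the jig's. Saddle: dark U-channel open along y, outside 48 mm wide (x) and 44 mm long (y), cheeks 6 mm thick standing 22 mm above the floor, 36 mm apart; its underside is 10 mm below the floor, on a 24 mm square bar with saw teeth on the +x face.
- saddle_grip (a point): Between the saddle's cheeks, 12 mm above its floor; moves with the column. Grip across the two outer cheeks (along the jig's x) and lift. The column stands parked with the saddle floor 160 to 170 mm above the bench, below the first of six even notches, so the way to the first click differs. Once a notch has clicked in, the column cannot come down past it.
- sleeve (a point): Centre of the red sleeve's top, 138 mm above the bench. The column drags stiffly in it: about 8 N lifts it, and it stays where it is left. While a tooth pushes the pawl aside the pull is some 5 to 10 N higher for several mm, then falls back at once as the pawl clicks in. The tooth then stands a few mm above the pawl and must be pushed down onto it: 1 to 3 N move it, then it stops hard.
- pawl: Steel spring pawl on a pin in the +x side of the sleeve, with a yellow 34 mm tab that nods at each click. Origin: its pin, 92 mm above the bench. It works by itself and need not be touched. About 15 N of push on the saddle, held for half a second, seats a notch well; 30 N on the pawl is too much.
- moulding: White plastic moulding, loose, 332 mm long (its y), 0.2 to 0.3 kg, belly down on the bench. Origin: centre of the belly's underside, under the centre of mass. Belly: 150 mm long, 34 mm wide (x), 30 mm high; grip it here across its width. Tail (+y): y=105 to 166, 28 mm wide, swept up, underside 30 and top 48 mm above the belly's underside. Nose (-y): 28 mm wide, underside 12 and top 32 mm above it.
- moulding_nose (a point): Underside of the moulding's nose, at x=0, y=-135 mm, z=12 mm in its frame.
- ink_tin_blue: Ink tin with a blue band, 76 mm across, 73 mm high; origin under its centre. Leave alone.
- ink_tin_red: Ink tin with a red band, same size. Leave alone.
- ink_tin_green: Ink tin with a green band, same size. Leave alone.
- wash_bottle: White wash bottle with a bent spout, 66 mm across, 213 mm high; origin under its centre. Leave alone.
- squeegee: Squeegee lying flat, 200 mm long (y), 68 mm wide, 24 mm thick. Leave alone.
- ink_knife: Ink knife (spatula), 220 mm long. Leave alone.
- foam_offcut: Cream foam offcut 90 x 60 x 35 mm. Leave alone.

How it is judged:
On the way, in this order (a step that is already met when the one before it is completed fails the run):
1. the column is raised past its fourth notch, clear above the pawl (z of column in the frame of jig between 0.2192 and 0.231 m), for 0.2 s.
2. the column is pushed down and sits in the fourth notch with at least 10 N on the pawl, before the moulding is laid on it (z of column in the frame of jig between 0.2155 and 0.2191 m and contact force between pawl and column above 10 N and contact force between moulding and column below 0.1 N), for 0.2 s.
At the end, for the whole second after the job is handed in: The column sits in its fourth notch, within about 1 mm of the pawl's seat. The moulding lies at rest and level (tilt under 0.03 rad), nose in the nest and tail on the saddle's floor, within 8 mm across and 12 mm along and 0.06 rad of the jig's line (z of column in the frame of jig between 0.2155 and 0.2191 m and x of moulding in the frame of jig between -0.008 and 0.008 m and y of moulding in the frame of jig between -0.012 and 0.012 m and z of moulding in the frame of jig between 0.183 and 0.194 m and angle between moulding's own z axis and vertical below 0.03 rad and angle between the y axis of moulding and the y axis of jig, either way round below 0.06 rad and y of moulding_nose in the frame of jig below -0.1 m and contact force between moulding and column above 0.2 N and linear speed of moulding below 0.02 m/s); the robot touches nothing.
It fails at once if the pawl is overloaded (over 30 N between pawl and column) (contact force between pawl and column above 30 N).
It fails at once if the moulding is dropped or rammed onto the jig (over 25 N) (contact force between moulding and jig above 25 N).
It fails at once if something else on the bench is moved by more than 25 mm (distance of any of ink_tin_blue, ink_tin_red, ink_tin_green, wash_bottle, squeegee, ink_knife, foam_offcut from where it was at the start of the episode above 0.025 m).
It also fails if it takes over 70 s, if anything falls off the work surface, if the arm or the gripper's body presses on something with over 40 N, if the wrist force passes 120 N, or if a joint passes its speed limit or range.

## Working session

There is one attempt and no reset: what is moved stays moved. The work goes in short steps, Python scripts to look and compute and a tool call to move; the robot and the scene stay as the last step left them, time stands still between calls to the robot, and variables do not carry over. Pictures are saved under pics/ and viewed, at most 10 in all, crops included, and the job is handed in when it is done.

Besides the shell and the picture viewer there is one more tool, called after "Emit:" as name(argument=value, ...) on one line, values as JSON. arm_command: Moves the arm, as the interface text tells. Its arguments: {"type":"object","properties":{"xyz":{"type":"array","items":{"type":"array","items":{"type":"number"}}},"spin":{"type":"array","items":{"type":"number"}},"jaw":{"type":"number"},"squeeze":{"type":"number"}},"required":["xyz","spin"]}

```bash
mkdir -p pics; cat > h.py <<'E'
from cell import *
import numpy as np, cv2
def save(n,f):
    c=read_camera(n); cv2.imwrite(f,c["img"][:,:,::-1]); np.savez(f.replace('png','npz'),**c); return c
def pts(c):
    v,u=np.mgrid[:480,:640]; d=c["depth"]
    P=np.stack([(u-c["cx"])/c["fx"]*d,-(v-c["cy"])/c["fy"]*d,-d],-1)
    W=c["world_from_camera"]; return P@W[:3,:3].T+W[:3,3]
E
python3 - <<'E'
from h import *
for n in("top","scene"):
    c=save(n,f"pics/{n}0.png"); print(n,c["fx"],c["world_from_camera"].round(3).tolist(),(c["depth"]>0).mean())
print(observe())
E
```

```text
top 570.5224790151979 [[-0.006, 0.995, -0.104, 0.388], [-1.0, -0.005, 0.006, -0.013], [0.005, 0.104, 0.995, 1.706], [0.0, 0.0, 0.0, 1.0]] 0.9959635416666667
scene 600.1511657929626 [[0.024, -0.853, 0.521, 1.471], [1.0, 0.021, -0.011, -0.04], [-0.002, 0.521, 0.853, 1.639], [0.0, 0.0, 0.0, 1.0]] 0.9960807291666667
{'time': 0.1, 'qpos': array([-1.30697827e+00,  3.42644110e-01,  1.52488283e+00, -3.17782862e-05,
        1.27539059e+00, -1.45979116e-01]), 'qvel': array([-0.00102913, -0.00187758, -0.00114066,  0.00050966, -0.00011121,
        0.00047951]), 'joint_efforts': array([ 1.60114399e-03, -4.32004416e+01, -2.44696176e+01,  7.19165476e-02,
        5.25683386e-02, -5.29648389e-05]), 'tool_pos': array([ 0.20916984, -0.48141229,  0.40413243]), 'tool_rot': array([-3.14027744e+00, -1.62652749e-04,  4.09806341e-01]), 'contact_force': array([-0.0689864 ,  0.12521678, -0.36355425]), 'torque': array([ 0.00953284, -0.02223405, -0.02420587]), 'grip_force': 0.0, 'opening': 0.09141528959482846}
```

View pics/top0.png

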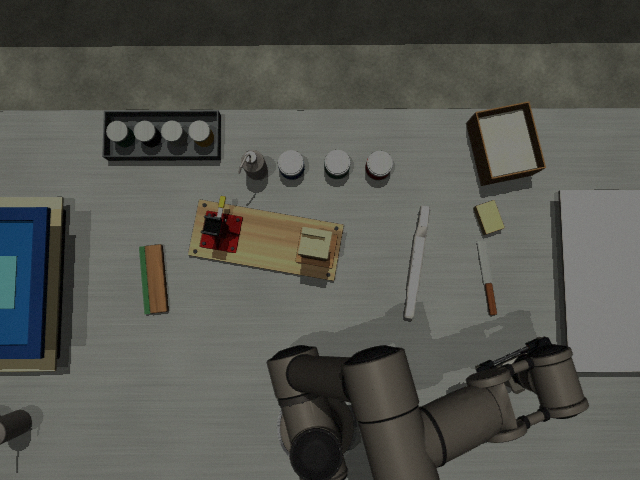

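View pics/scene0.png

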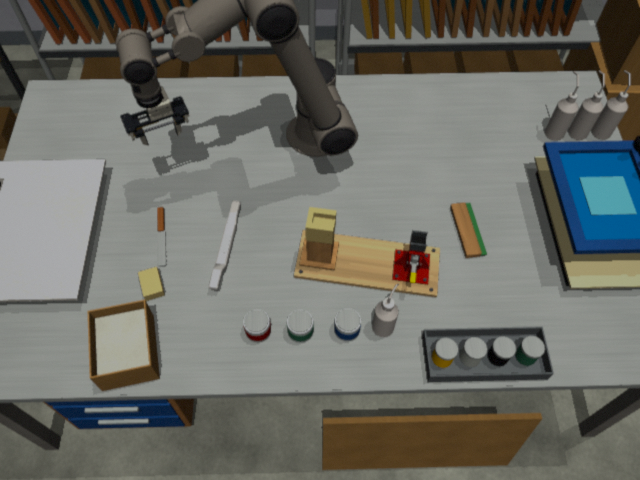

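The top view shows the jig at about (265,240), with the red support at left (218,230) and the nest at right (315,243). The moulding is at (417,262), lying roughly along world x. Bottle and tins stand above the jig in the picture (further out in x).

```bash
cat >> h.py <<'E'
def box(P):
    r=cv2.minAreaRect((P[:,:2]*1000).astype(np.float32)); return np.round(r[0],1),np.round(r[1],1),round(r[2],2)
E
python3 - <<'E'
from h import *
for n in("top","scene"):
    c=dict(np.load(f"pics/{n}0.npz")); P=pts(c); x,y,z=P[...,0],P[...,1],P[...,2]
    tab=(x>.3)&(x<.7)&(y>-.35)&(y<.35)&(abs(z)<.008); print(n,"table z",np.median(z[tab]))
    reg=(x>.3)&(x<.8)&(y>-.17)&(y<.4)
    hsv=cv2.cvtColor(c["img"],cv2.COLOR_RGB2HSV)
    b=reg&(abs(z-.018)<.006)&(hsv[...,1]>60); m=cv2.morphologyEx(b.astype(np.uint8),cv2.MORPH_OPEN,np.ones((3,3)))>0
    k,l,s,_=cv2.connectedComponentsWithStats(m.astype(np.uint8)); i=1+np.argmax(s[1:,4]); print("board",box(P[m]),s[i,4],m.sum())
    for nm,lo,hi in(("saddle",.14,.23),("nesttop",.205,.24)):
        q=reg&(z>lo)&(z<hi); k,l,s,ce=cv2.connectedComponentsWithStats(q.astype(np.uint8))
        for i in range(1,k):
            if s[i,4]>15: print(nm,ce[i].round(),s[i,4],box(P[l==i]),np.percentile(z[l==i],[5,50,95]).round(4))
    q=(x>.25)&(x<.75)&(y>-.3)&(y<-.12)&(z>.012)&(z<.06); k,l,s,ce=cv2.connectedComponentsWithStats(q.astype(np.uint8)); i=1+np.argmax(s[1:,4]); Q=P[l==i]
    print("mould",s[i,4],box(Q))
    for a in np.arange(Q[:,0].min(),Q[:,0].max(),.02):
        S=Q[(Q[:,0]>=a)&(Q[:,0]<a+.02)]; print(round(a,3),S[:,1].min().round(4),S[:,1].max().round(4),np.median(S[:,2]).round(4))
E
```

```text
top table z -0.00020444221157300824
board (array([542.1, 150.1]), array([439.3, 169.9]), 79.72) 1843 3494
saddle [248. 159.] 169 (array([738.7, 185.4]), array([32.5, 71.1]), 74.2) [0.1515 0.168  0.2075]
saddle [212. 225.] 322 (array([566.2, 282.9]), array([45.9, 48.8]), 80.23) [0.1603 0.1678 0.1913]
saddle [314. 243.] 866 (array([515.6,   2.8]), array([79.1, 72.6]), 79.26) [0.1946 0.2161 0.2244]
nesttop [244. 159.] 16 (array([739.3, 190.8]), array([ 5. , 25.6]), 61.71) [0.2057 0.2083 0.2129]
nesttop [316. 243.] 519 (array([515.6,   3. ]), array([79.1, 72.1]), 79.73) [0.214  0.2196 0.2255]
mould 794 (array([ 448.8, -288.1]), array([ 33.9, 280.5]), 82.75)
0.309 -0.2817 -0.2552 0.0311
0.329 -0.2903 -0.2569 0.0317
0.349 -0.289 -0.2593 0.0301
0.369 -0.2956 -0.2631 0.0295
0.389 -0.2992 -0.2649 0.0297
0.409 -0.2994 -0.2666 0.0284
0.429 -0.2995 -0.2702 0.0292
0.449 -0.2997 -0.2736 0.0306
0.469 -0.3 -0.277 0.0291
0.489 -0.2985 -0.2803 0.0282
0.509 -0.2985 -0.2835 0.0284
0.529 -0.2991 -0.2872 0.0283
0.549 -0.2986 -0.2898 0.0328
0.569 -0.2999 -0.2952 0.0404
scene table z -0.00016362200935826632
[... 322 characters left out ...]
3.1, 70.6]), 75.5) [0.1449 0.1655 0.2101]
nesttop [319. 219.] 499 (array([518.8,  -1. ]), array([80.7, 79.5]), 81.33) [0.2073 0.2181 0.2247]
nesttop [393. 290.] 19 (array([744.7, 186. ]), array([ 5.7, 32.9]), 61.44) [0.2063 0.2101 0.2167]
mould 533 (array([ 441.4, -289.2]), array([ 33.9, 262.2]), 83.51)
0.311 -0.2924 -0.2583 0.0302
0.331 -0.2897 -0.2606 0.0303
0.351 -0.2951 -0.2645 0.0316
0.371 -0.2985 -0.2675 0.0294
0.391 -0.2997 -0.268 0.029
0.411 -0.2986 -0.2695 0.0264
0.431 -0.2999 -0.2733 0.029
0.451 -0.2989 -0.276 0.03
0.471 -0.2988 -0.2794 0.0286
0.491 -0.2999 -0.2831 0.0289
0.511 -0.2994 -0.2882 0.0281
0.531 -0.2983 -0.2902 0.0253
0.551 -0.2999 -0.293 0.0285
0.571 -0.3 -0.2983 0.0319
```

```bash
python3 - <<'E'
from h import *
for n in("top","scene"):
    c=dict(np.load(f"pics/{n}0.npz")); P=pts(c); x,y,z=P[...,0],P[...,1],P[...,2]
    q=(x>.25)&(x<.75)&(y>-.4)&(y<-.18)&(z>.01)&(z<.06)&(c["img"].min(2)>110); k,l,s,ce=cv2.connectedComponentsWithStats(q.astype(np.uint8)); i=1+np.argmax(s[1:,4]); Q=P[l==i]
    print("mould",s[i,4],box(Q))
    (cx,cy),_,_=box(Q)
    d=np.linalg.svd(Q[:,:2]-Q[:,:2].mean(0),full_matrices=False)[2][0]; d*=np.sign(d[0]); print("dir",np.degrees(np.arctan2(d[1],d[0])))
    t=(Q[:,:2]-Q[:,:2].mean(0))@d; w=(Q[:,:2]-Q[:,:2].mean(0))@[-d[1],d[0]]; print("mean",Q.mean(0).round(4))
    for a in np.arange(t.min(),t.max(),.02):
        m=(t>=a)&(t<a+.02); print(round(a,3),w[m].min().round(4),w[m].max().round(4),np.percentile(Q[m,2],[20,50,90]).round(4))
    reg=(x>.53)&(x<.61)&(y>.24)&(y<.32)&(z>.15)&(z<.2); print("saddle hist",np.histogram(z[reg],np.arange(.15,.2,.003)))
    yel=(c["img"][...,0]>150)&(c["img"][...,1]>130)&(c["img"][...,2]<80)&(x>.5)&(y>.2)&(y<.35); print("tab",box(P[yel]),np.percentile(z[yel],[5,50,95]))
E
```

```text
mould 922 (array([ 474.6, -295.3]), array([ 29. , 330.4]), 80.7)
dir -9.184814473892155
mean [ 0.4711 -0.2945  0.0337]
-0.162 -0.0112 0.012 [0.0285 0.0321 0.0372]
-0.142 -0.0116 0.0122 [0.0277 0.032  0.0381]
-0.122 -0.0122 0.0112 [0.0278 0.0321 0.0369]
-0.102 -0.0116 0.0132 [0.0269 0.0301 0.0356]
-0.082 -0.0139 0.0139 [0.0259 0.0299 0.0343]
-0.062 -0.0146 0.0144 [0.0264 0.0288 0.0329]
-0.042 -0.0127 0.0134 [0.027  0.0299 0.0341]
-0.022 -0.013 0.0128 [0.0271 0.0307 0.0369]
-0.002 -0.013 0.0125 [0.0268 0.0296 0.0352]
0.018 -0.014 0.0128 [0.0254 0.0295 0.0355]
0.038 -0.0144 0.0135 [0.0246 0.0288 0.0337]
0.058 -0.0138 0.0141 [0.026  0.0294 0.034 ]
0.078 -0.0046 0.0127 [0.0318 0.0356 0.0406]
0.098 -0.0114 0.0113 [0.042  0.045  0.0524]
0.118 -0.012 0.0111 [0.0438 0.0475 0.0505]
0.138 -0.0123 0.0106 [0.0439 0.0475 0.0516]
0.158 -0.0098 0.0093 [0.0444 0.0469 0.0515]
saddle hist (array([ 1,  3,  4, 24, 64, 69, 48, 17,  5,  4, 15, 19, 24, 10, 11,  2]), array([0.15 , 0.153, 0.156, 0.159, 0.162, 0.165, 0.168, 0.171, 0.174,
       0.177, 0.18 , 0.183, 0.186, 0.189, 0.192, 0.195, 0.198]))Traceback (most recent call last):
  File "<stdin>", line 12, in <module>
    return _quantile_unchecked(
        a, q, axis, out, overwrite_input, method, keepdims, weights)
    return _ureduce(a,
                    func=_quantile_ureduce_func,
    ...<5 lines>...
                    overwrite_input=overwrite_input,
                    method=method)
    r = func(a, **kwargs)
    result = _quantile(arr,
                       quantiles=q,
    ...<2 lines>...
                       out=out,
                       weights=wgt)
    slices_having_nans = np.isnan(arr[-1, ...])
                                  ~~~^^^^^^^^^
IndexError: index -1 is out of bounds for axis 0 with size 0
```

The moulding's tail points to +x (yaw about -99.2°), with its centre near (472,-294). The jig yaw is about -10.25°, the saddle about (567,281) and the floor about 166 mm up. Moving above the saddle.

Emit:
arm_command(xyz=[[27,33,6],[27,33,6],[27,33,6],[27,33,6],[27,33,6],[27,33,6],[27,33,6],[27,33,6],[27,33,6],[27,33,6],[8.8,43.3,0],[8.8,43.3,0],[8.8,43.3,0],[8.8,43.3,0],[8.8,43.3,0],[8.8,43.3,0],[8.8,43.3,0],[8.8,43.3,0],[8.8,43.3,0],[8.8,43.3,0]], spin=[2.815,2.815,2.815,2.815,2.815,2.815,2.815,2.815,2.815,2.815,2.815,2.815,2.815,2.815,2.815,2.815,2.815,2.815,2.815,2.815], jaw=1)

```text
time: 2.1
tool_pos: [0.5672, 0.2833, 0.4643]
tool_rot: [-3.141, 0.001, 1.394]
contact_force: [0.2, -0.5, 0.0]
opening: 0.0916
grip_force: 0.0
```

Emit:
arm_command(xyz=[[0,0,0],[0,0,0],[0,0,0]], spin=[0,0,0])

```text
time: 2.4
tool_pos: [0.5672, 0.2807, 0.4644]
tool_rot: [-3.141, 0.001, 1.392]
contact_force: [0.1, -0.8, -0.2]
opening: 0.0919
grip_force: 0.0
```

```bash
python3 - <<'E'
from h import *
c=save("wrist","pics/w1.png"); P=pts(c); x,y,z=P[...,0],P[...,1],P[...,2]; o=observe(); print(o["time"],o["tool_pos"].round(4),np.degrees(o["tool_rot"]).round(2),o["contact_force"].round(2))
reg=(x>.5)&(x<.64)&(y>.2)&(y<.36)&(z>.14)&(z<.2); print(reg.sum()); 
if reg.sum(): print(box(P[reg]),np.histogram(z[reg],np.arange(.15,.2,.003))); t=reg&(z>.182); print("cheeks",box(P[t]))
E
```

```text
2.45 [0.5672 0.2804 0.4648] [-1.800e+02  3.000e-02  7.969e+01] [ 0.17 -0.09  0.89]
3247
(array([567.4, 282.6]), array([44.6, 48. ]), 80.0) (array([   0,    3,   52,   48,   73, 2050,   50,   33,   34,   33,   35,
         51,  773,   12,    0,    0]), array([0.15 , 0.153, 0.156, 0.159, 0.162, 0.165, 0.168, 0.171, 0.174,
       0.177, 0.18 , 0.183, 0.186, 0.189, 0.192, 0.195, 0.198]))
cheeks (array([567.4, 282.7]), array([43.9, 48.1]), 79.63)
```

View pics/w1.png

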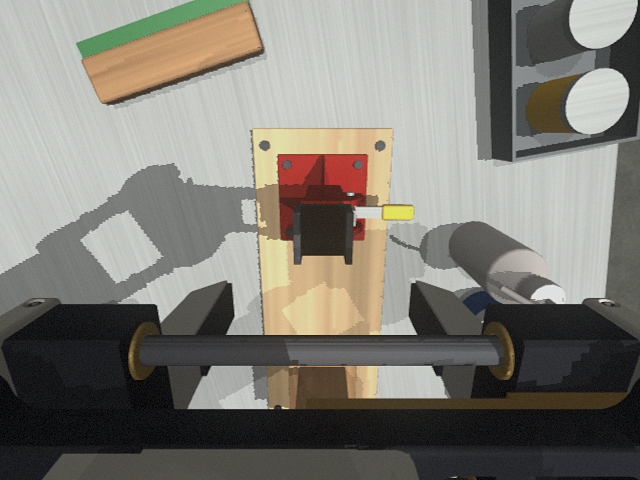

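The wrist view shows the saddle at (327,230), between the finger lines, with the yellow tab at (398,212). It measures (567.4,282.6), floor at z≈166.5. Descending.

Emit:
arm_command(xyz=[[0.2,2,-20],[0,0,-25],[0,0,-25],[0,0,-20],[0,0,-15],[0,0,-12],[0,0,-10],[0,0,0],[0,0,0],[0,0,0]], spin=[0,0,0,0,0,0,0,0,0,0])

```text
time: 3.45
tool_pos: [0.5676, 0.2835, 0.3387]
tool_rot: [3.14, -0.001, 1.392]
contact_force: [0.1, 0.6, -0.1]
opening: 0.0914
grip_force: 0.0
```

Emit:
arm_command(xyz=[[0,0,0],[0,0,0],[0,0,0],[0,0,0],[0,0,0],[0,0,0],[0,0,0],[0,0,0],[0,0,0],[0,0,0]], spin=[0,0,0,0,0,0,0,0,0,0], jaw=-1, squeeze=45)

```text
time: 4.45
tool_pos: [0.5683, 0.2832, 0.3378]
tool_rot: [3.139, -0.001, 1.392]
contact_force: [6.2, 0.3, -2.1]
opening: 0.0479
grip_force: 45.0
```

Emit:
arm_command(xyz=[[1,0,0],[0,0,2],[0,0,2],[0,0,2],[0,0,2],[0,0,2],[0,0,2]], spin=[0,0,0,0,0,0,0])

```text
time: 5.15
tool_pos: [0.5687, 0.2833, 0.3491]
tool_rot: [3.141, 0.0, 1.392]
contact_force: [7.7, 0.3, -14.8]
opening: 0.0476
grip_force: 45.0
```

Emit:
arm_command(xyz=[[0,0,2],[0,0,2],[0,0,0]], spin=[0,0,0])

```text
time: 5.45
tool_pos: [0.5688, 0.2834, 0.3519]
tool_rot: [-3.141, 0.001, 1.392]
contact_force: [7.1, 0.2, -15.1]
opening: 0.0474
grip_force: 45.0
```

Emit:
arm_command(xyz=[[0,0,2],[0,0,2],[0,0,0]], spin=[0,0,0])

```text
time: 5.75
tool_pos: [0.5688, 0.2834, 0.3568]
tool_rot: [3.141, 0.001, 1.392]
contact_force: [5.6, -0.9, -8.3]
opening: 0.048
grip_force: 45.0
```

Emit:
arm_command(xyz=[[0,0,2],[0,0,2],[0,0,0]], spin=[0,0,0])

```text
time: 6.05
tool_pos: [0.5687, 0.2833, 0.3613]
tool_rot: [3.141, 0.0, 1.392]
contact_force: [5.7, -0.5, -9.2]
opening: 0.0475
grip_force: 45.0
```

Emit:
arm_command(xyz=[[0,0,2],[0,0,2],[0,0,0]], spin=[0,0,0])

```text
time: 6.35
tool_pos: [0.5688, 0.2834, 0.364]
tool_rot: [-3.141, 0.001, 1.392]
contact_force: [7.2, -0.2, -15.2]
opening: 0.0477
grip_force: 45.0
```

Emit:
arm_command(xyz=[[0,0,2],[0,0,2],[0,0,0]], spin=[0,0,0])

```text
time: 6.65
tool_pos: [0.5687, 0.2834, 0.3691]
tool_rot: [3.141, 0.001, 1.392]
contact_force: [6.2, -0.7, -8.4]
opening: 0.0476
grip_force: 45.0
```

Emit:
arm_command(xyz=[[0,0,2],[0,0,2],[0,0,0]], spin=[0,0,0])

```text
time: 6.95
tool_pos: [0.5687, 0.2833, 0.3733]
tool_rot: [3.141, 0.0, 1.392]
contact_force: [5.5, -0.6, -7.5]
opening: 0.0476
grip_force: 45.0
```

Emit:
arm_command(xyz=[[0,0,2],[0,0,2],[0,0,0]], spin=[0,0,0])

```text
time: 7.25
tool_pos: [0.5689, 0.2834, 0.376]
tool_rot: [-3.141, 0.001, 1.392]
contact_force: [7.5, 1.0, -15.0]
opening: 0.0476
grip_force: 45.0
```

Emit:
arm_command(xyz=[[0,0,2],[0,0,2],[0,0,0]], spin=[0,0,0])

```text
time: 7.55
tool_pos: [0.5688, 0.2833, 0.381]
tool_rot: [3.141, 0.001, 1.392]
contact_force: [5.0, -0.2, -7.8]
opening: 0.0476
grip_force: 45.0
```

Emit:
arm_command(xyz=[[0,0,2],[0,0,2],[0,0,0]], spin=[0,0,0])

```text
time: 7.85
tool_pos: [0.5687, 0.2833, 0.3853]
tool_rot: [3.141, 0.0, 1.392]
contact_force: [6.6, -0.6, -8.9]
opening: 0.0476
grip_force: 45.0
```

Emit:
arm_command(xyz=[[0,0,2],[0,0,0],[0,0,0]], spin=[0,0,0])

```text
time: 8.15
tool_pos: [0.5688, 0.2834, 0.3863]
tool_rot: [-3.141, 0.001, 1.392]
contact_force: [6.9, -0.2, -13.1]
opening: 0.0475
grip_force: 45.0
```

Emit:
arm_command(xyz=[[0,0,2],[0,0,0],[0,0,0]], spin=[0,0,0])

```text
time: 8.45
tool_pos: [0.5689, 0.2834, 0.3879]
tool_rot: [-3.141, 0.001, 1.392]
contact_force: [7.6, 0.3, -16.2]
opening: 0.0479
grip_force: 45.0
```

Emit:
arm_command(xyz=[[0,0,2],[0,0,0],[0,0,0]], spin=[0,0,0])

```text
time: 8.75
tool_pos: [0.5689, 0.2834, 0.3897]
tool_rot: [-3.141, 0.001, 1.392]
contact_force: [8.2, 1.1, -15.7]
opening: 0.0479
grip_force: 45.0
```

Emit:
arm_command(xyz=[[0,0,1.5],[0,0,0],[0,0,0],[0,0,0]], spin=[0,0,0,0])

```text
time: 9.15
tool_pos: [0.5687, 0.2833, 0.3928]
tool_rot: [3.141, 0.0, 1.392]
contact_force: [5.5, -0.3, -8.6]
opening: 0.0481
grip_force: 45.0
```

Emit:
arm_command(xyz=[[0,0,1],[0,0,0],[0,0,0],[0,0,0],[0,0,0]], spin=[0,0,0,0,0])

```text
time: 9.65
tool_pos: [0.5687, 0.2833, 0.3939]
tool_rot: [3.141, 0.0, 1.392]
contact_force: [4.8, -1.5, -7.9]
opening: 0.0475
grip_force: 45.0
```

Emit:
arm_command(xyz=[[0,0,-1],[0,0,-1],[0,0,-1],[0,0,0],[0,0,0]], spin=[0,0,0,0,0])

```text
time: 10.15
tool_pos: [0.5685, 0.2833, 0.3919]
tool_rot: [3.14, -0.0, 1.392]
contact_force: [3.9, -3.4, 2.0]
opening: 0.0477
grip_force: 45.0
```

Emit:
arm_command(xyz=[[0,0,-1],[0,0,0],[0,0,0]], spin=[0,0,0])

```text
time: 10.45
tool_pos: [0.5686, 0.2833, 0.3906]
tool_rot: [3.14, -0.0, 1.392]
contact_force: [5.2, -2.5, 0.7]
opening: 0.0477
grip_force: 45.0
```

Emit:
arm_command(xyz=[[0,0,-1],[0,0,0],[0,0,0]], spin=[0,0,0])

```text
time: 10.75
tool_pos: [0.5686, 0.2833, 0.3896]
tool_rot: [3.14, -0.0, 1.392]
contact_force: [4.8, -2.5, 1.4]
opening: 0.0479
grip_force: 45.0
```

Emit:
arm_command(xyz=[[0,0,-1],[0,0,0],[0,0,0]], spin=[0,0,0])

```text
time: 11.05
tool_pos: [0.5684, 0.2833, 0.3896]
tool_rot: [3.14, -0.001, 1.392]
contact_force: [3.5, -4.1, 6.3]
opening: 0.0475
grip_force: 45.0
```

Emit:
arm_command(xyz=[[0,0,-1],[0,0,0],[0,0,0]], spin=[0,0,0])

```text
time: 11.35
tool_pos: [0.5683, 0.2832, 0.3895]
tool_rot: [3.139, -0.001, 1.392]
contact_force: [3.0, -4.4, 10.9]
opening: 0.0476
grip_force: 45.0
```

Hard stop at 0.3896, with about 5 N per mm. Pressing on to around 16–17 N.

Emit:
arm_command(xyz=[[0,0,-0.7],[0,0,-0.5],[0,0,0],[0,0,0]], spin=[0,0,0,0])

```text
time: 11.75
tool_pos: [0.5682, 0.2832, 0.3894]
tool_rot: [3.138, -0.001, 1.392]
contact_force: [0.6, -5.2, 16.6]
opening: 0.0477
grip_force: 45.0
```

Emit:
arm_command(xyz=[[0,0,-0.1],[0,0,0],[0,0,0],[0,0,0],[0,0,0],[0,0,0]], spin=[0,0,0,0,0,0])

```text
time: 12.35
tool_pos: [0.5682, 0.2832, 0.3894]
tool_rot: [3.138, -0.001, 1.392]
contact_force: [-0.1, -4.8, 16.2]
opening: 0.048
grip_force: 45.0
```

Emit:
arm_command(xyz=[[0,0,1.3],[0,0,1],[0,0,0],[0,0,0]], spin=[0,0,0,0])

```text
time: 12.75
tool_pos: [0.5684, 0.2833, 0.3895]
tool_rot: [3.14, -0.001, 1.392]
contact_force: [2.3, -3.8, 6.1]
opening: 0.0477
grip_force: 45.0
```

Emit:
arm_command(xyz=[[0,0,0],[0,0,0],[0,0,0],[0,0,0],[0,0,0],[0,0,0],[0,0,0],[0,0,0]], spin=[0,0,0,0,0,0,0,0], jaw=1)

```text
time: 13.55
tool_pos: [0.5684, 0.2835, 0.3882]
tool_rot: [-3.142, 0.0, 1.392]
contact_force: [-1.2, -0.8, 0.1]
opening: 0.0918
grip_force: 0.0
```

Emit:
arm_command(xyz=[[0,0,10],[0,0,20],[0,0,25],[0,0,25],[-6.2,-38.55,0],[-6.2,-38.55,0],[-6.2,-38.55,0],[-6.2,-38.55,0],[-6.2,-38.55,0],[-6.2,-38.55,0],[-6.2,-38.55,0],[-6.2,-38.55,0],[-6.2,-38.55,0],[-6.2,-38.55,0],[-6.2,-38.55,0],[-6.2,-38.55,0],[-6.2,-38.55,0],[-6.2,-38.55,0],[-6.2,-38.55,0],[0,0,0]], spin=[0,0,0,0,-5.93,-5.93,-5.93,-5.93,-5.93,-5.93,-5.93,-5.93,-5.93,-5.93,-5.93,-5.93,-5.93,-5.93,-5.93,0])

```text
time: 15.55
tool_pos: [0.4743, -0.2988, 0.4685]
tool_rot: [3.14, -0.0, -0.167]
contact_force: [0.1, -0.1, 0.6]
opening: 0.0919
grip_force: 0.0
```

Emit:
arm_command(xyz=[[0,0,-40],[0,0,-40],[0,0,0],[0,0,0],[0,0,0]], spin=[0,0,0,0,0])

```text
time: 16.05
tool_pos: [0.476, -0.2948, 0.3909]
tool_rot: [3.139, -0.004, -0.159]
contact_force: [0.5, 1.1, 0.5]
opening: 0.0916
grip_force: 0.0
```

```bash
python3 - <<'E'
from h import *
c=save("wrist","pics/w2.png"); P=pts(c); x,y,z=P[...,0],P[...,1],P[...,2]; o=observe(); print(o["time"],o["tool_pos"].round(4),np.degrees(o["tool_rot"]).round(2))
q=(x>.25)&(x<.75)&(y>-.4)&(y<-.18)&(z>.01)&(z<.06); k,l,s,ce=cv2.connectedComponentsWithStats(q.astype(np.uint8)); i=1+np.argmax(s[1:,4]); Q=P[l==i]; print(s[i,4],box(Q),np.median(Q[:,2]))
d=np.array([np.cos(np.radians(-9.2)),np.sin(np.radians(-9.2))]); p0=np.array([.475,-.295]); t=(Q[:,:2]-p0)@d; w=(Q[:,:2]-p0)@[-d[1],d[0]]
for a in np.arange(t.min(),t.max(),.01):
    m=(t>=a)&(t<a+.01)
    if m.sum()>5: print(round(a,3),m.sum(),*np.percentile(w[m],[1,99]).round(4),np.percentile(Q[m,2],[10,90]).round(4))
c=save("top","pics/top1.png"); P=pts(c); x,y,z=P[...,0],P[...,1],P[...,2]
q=(x>.53)&(x<.61)&(y>.24)&(y<.32)&(z>.2)&(z<.26); print("saddle",q.sum(),np.histogram(z[q],np.arange(.2,.26,.004)))
E
```

```text
16.1 [ 0.4759 -0.2948  0.3909] [179.87  -0.22  -9.14]
9476 (array([ 486.1, -297.6]), array([ 34. , 306.4]), 80.62) 0.030955613361187906
-0.142 168 -0.0137 0.013 [0.0303 0.0328]
-0.132 182 -0.0135 0.0129 [0.0306 0.0329]
-0.122 181 -0.0134 0.0129 [0.0306 0.0328]
-0.112 198 -0.0145 0.0128 [0.0301 0.0327]
-0.102 218 -0.0153 0.0138 [0.0297 0.0323]
-0.092 235 -0.0164 0.0149 [0.0287 0.0315]
-0.082 258 -0.0175 0.016 [0.0277 0.0308]
-0.072 257 -0.0173 0.0159 [0.0278 0.0307]
-0.062 262 -0.0172 0.0158 [0.0277 0.0308]
-0.052 266 -0.017 0.0156 [0.0279 0.0307]
-0.042 272 -0.0168 0.0156 [0.0281 0.0308]
-0.032 282 -0.0177 0.0154 [0.0276 0.0311]
-0.022 288 -0.0176 0.0153 [0.0274 0.0312]
-0.012 291 -0.0174 0.0152 [0.0276 0.0313]
-0.002 318 -0.0172 0.0161 [0.0275 0.0313]
0.008 308 -0.017 0.016 [0.0276 0.0312]
0.018 328 -0.017 0.0159 [0.0275 0.0312]
0.028 337 -0.0177 0.0158 [0.0272 0.0309]
0.038 342 -0.0176 0.0157 [0.0276 0.0306]
0.048 369 -0.0174 0.0156 [0.0278 0.0305]
0.058 338 -0.0172 0.0154 [0.0275 0.0305]
0.068 374 -0.017 0.0153 [0.0278 0.0317]
0.078 367 -0.0165 0.015 [0.0324 0.0377]
0.088 391 -0.016 0.0137 [0.0384 0.0439]
0.098 370 -0.0146 0.0125 [0.0445 0.0482]
0.108 370 -0.0144 0.0123 [0.0461 0.0486]
0.118 404 -0.0151 0.0122 [0.0461 0.0486]
0.128 394 -0.015 0.0121 [0.0459 0.0485]
0.138 422 -0.0147 0.012 [0.0458 0.0485]
0.148 437 -0.0145 0.0128 [0.046  0.0485]
0.158 249 -0.0145 0.0119 [0.0446 0.0479]
saddle 344 (array([  0,   5,   7,  46, 105,  76,  13,   5,  16,  38,  28,   4,   1,
         0]), array([0.2  , 0.204, 0.208, 0.212, 0.216, 0.22 , 0.224, 0.228, 0.232,
       0.236, 0.24 , 0.244, 0.248, 0.252, 0.256]))
```

View pics/w2.png

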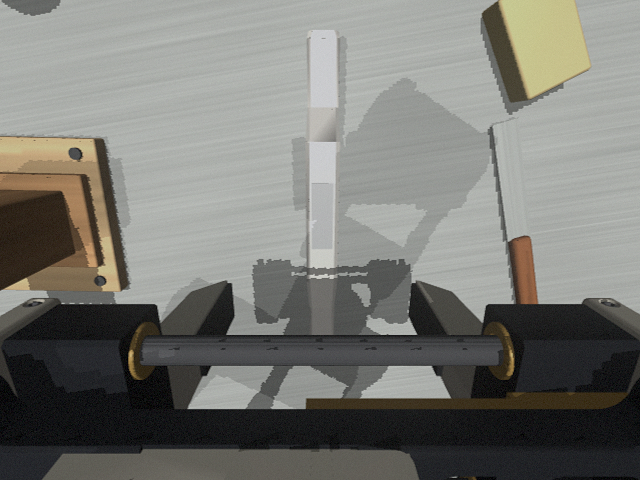

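The wrist view shows the moulding running up the picture at column ~322, tail tip at (322,32), centred between the fingers. Descending to grip the belly.

Emit:
arm_command(xyz=[[-1.8,-0.8,-35],[0,0,-40],[0,0,-40],[0,0,-35],[0,0,-25],[0,0,-15],[0,0,-10],[0,0,-6],[0,0,0],[0,0,0]], spin=[-0.3,0,0,0,0,0,0,0,0,0])

```text
time: 17.15
tool_pos: [0.474, -0.2958, 0.1832]
tool_rot: [3.141, -0.002, -0.165]
contact_force: [-0.2, 0.2, -0.3]
opening: 0.0917
grip_force: 0.0
```

Emit:
arm_command(xyz=[[0,0,0],[0,0,0],[0,0,0],[0,0,0],[0,0,0],[0,0,0],[0,0,0],[0,0,0],[0,0,0],[0,0,0],[0,0,0]], spin=[0,0,0,0,0,0,0,0,0,0,0], jaw=-1, squeeze=20)

```text
time: 18.25
tool_pos: [0.4736, -0.2956, 0.1822]
tool_rot: [3.141, -0.0, -0.165]
contact_force: [-0.3, -0.1, 0.1]
opening: 0.0338
grip_force: 20.0
```

Emit:
arm_command(xyz=[[0,0,10],[0,0,20],[0,0,30],[0,0,0],[0,0,0],[0,0,0]], spin=[0,0,0,0,0,0])

```text
time: 18.85
tool_pos: [0.4731, -0.2952, 0.2412]
tool_rot: [-3.141, 0.002, -0.165]
contact_force: [-0.3, 0.2, -3.2]
opening: 0.0337
grip_force: 20.0
```

Emit:
arm_command(xyz=[[0,0,40],[0,0,45],[0,0,45],[0,0,45],[0,0,40],[4.7,29.7,0],[4.7,29.7,0],[4.7,29.7,0],[4.7,29.7,0],[4.7,29.7,0],[4.7,29.7,0],[4.7,29.7,0],[4.7,29.7,0],[4.7,29.7,0],[4.7,29.7,0],[4.7,29.7,0],[4.7,29.7,0],[4.7,29.7,0],[4.7,29.7,0],[4.7,29.7,0]], spin=[0,0,0,0,0,5.95,5.95,5.95,5.95,5.95,5.95,5.95,5.95,5.95,5.95,5.95,5.95,5.95,5.95,5.95])

```text
time: 20.85
tool_pos: [0.5442, 0.1512, 0.4555]
tool_rot: [-3.139, 0.001, 1.397]
contact_force: [0.5, 0.2, -2.8]
opening: 0.0337
grip_force: 20.0
```

Emit:
arm_command(xyz=[[0,0,0],[0,0,0],[0,0,0],[0,0,0],[0,0,0]], spin=[0,0,0,0,0])

```text
time: 21.35
tool_pos: [0.5441, 0.1491, 0.4572]
tool_rot: [-3.142, 0.0, 1.391]
contact_force: [-0.5, -1.0, -2.9]
opening: 0.0339
grip_force: 20.0
```

```bash
python3 - <<'E'
from h import *
c=save("wrist","pics/w3.png"); P=pts(c); x,y,z=P[...,0],P[...,1],P[...,2]; o=observe(); print(o["time"],o["tool_pos"].round(4),np.degrees(o["tool_rot"]).round(2),o["contact_force"].round(1))
q=(x>.5)&(x<.64)&(y>.2)&(y<.36)&(z>.205)&(z<.25); print("saddle",box(P[q]),np.histogram(z[q],np.arange(.205,.25,.003))[0])
h=q&(z>.235); print("cheeks",box(P[h]))
t=(z>.28)&(z<.36)&(y>.2)&(x>.4); print("tail",t.sum(),box(P[t]) if t.sum()>5 else "", np.median(z[t]))
E
```

```text
21.4 [0.5441 0.1492 0.4573] [1.80e+02 1.00e-02 7.97e+01] [-0.   1.2 -2.2]
saddle (array([589.6, 273.5]), array([31.8,  0.8]), 79.99) [ 0  0  0  0  0  0  0  0  0  0  6 77  1  0  0]
cheeks (array([589.6, 273.5]), array([31.8,  0.8]), 79.99)
tail 19858 (array([521.2, 235.8]), array([113.9,  71.6]), 0.0) 0.31399775076543746
```

View pics/w3.png

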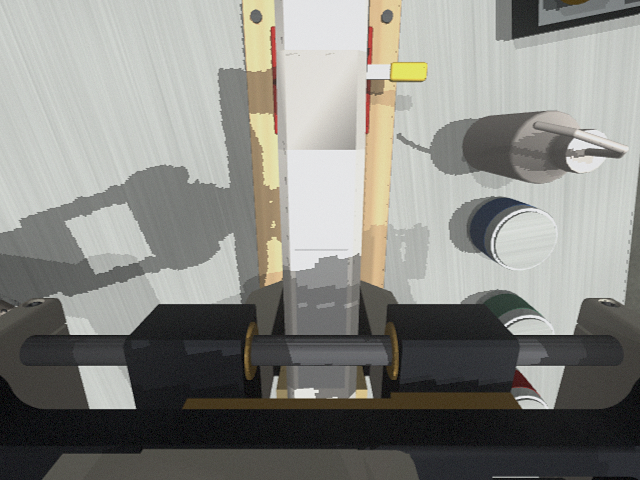

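The moulding hangs over the jig line, its tail at the top of the picture (322,30), hiding the saddle. Checking lateral alignment of tail and nest in the jig's axes.

```bash
python3 - <<'E'
from h import *
a=np.radians(-10.2); ex=np.array([np.cos(a),np.sin(a)]); ey=np.array([-np.sin(a),np.cos(a)])
O=np.array([.5444,.150])
def J(P): D=P[...,:2]-O; return D@ex*1000,D@ey*1000
def mid(n,P,m,ys):
    X,Y=J(P)
    for y0,y1 in ys:
        k=m&(Y>y0)&(Y<y1)
        if k.sum()>4: print(n,y0,k.sum(),np.percentile(X[k],[1,99]).round(1),"mid",np.percentile(X[k],[1,99]).mean().round(2),"z",np.median(P[k][:,2]).round(4))
c=dict(np.load("pics/w3.npz")); P=pts(c); X,Y=J(P)
mid("w3 moulding",P,(P[...,2]>.25)&(abs(X)<25),[(20+10*i,30+10*i) for i in range(15)])
for n in("top","scene"):
    c=save(n,f"pics/{n}2.png"); P=pts(c); X,Y=J(P); z=P[...,2]
    g=c["img"].min(2)>140
    mid(n+" mould",P,(z>.27)&(z<.34)&(abs(X)<25)&(g if n=="top" else z>0),[(-165,-140),(-140,-105),(-80,-50),(110,130),(130,160)])
    k=(z>.27)&(z<.34)&(abs(X)<20); print("y ext",np.percentile(Y[k],[.5,99.5]))
    k=(z>.2)&(z<.23)&(abs(X)<60)&(Y<-80); print(n,"nest x",np.percentile(X[k],[2,98]),"y",np.percentile(Y[k],[2,98]))
    k=(z>.235)&(z<.246)&(abs(X)<40)&(Y>80); print(n,"cheeks x",np.percentile(X[k],[2,98]),"y",np.percentile(Y[k],[2,98]))
E
```

```text
w3 moulding 20 26105 [-24.5  24.5] mid -0.02 z 0.3823
w3 moulding 30 7195 [-24.7  24.7] mid 0.01 z 0.3593
w3 moulding 40 1901 [-18.   15.1] mid -1.42 z 0.3046
w3 moulding 50 2045 [-18.   15.2] mid -1.37 z 0.3045
w3 moulding 60 2161 [-17.9  15.2] mid -1.38 z 0.3046
w3 moulding 70 2322 [-18.   15.3] mid -1.35 z 0.3047
w3 moulding 80 3827 [-16.9  14.3] mid -1.32 z 0.3107
w3 moulding 90 3040 [-16.3  13.5] mid -1.4 z 0.3153
w3 moulding 100 3519 [-15.2  12.6] mid -1.34 z 0.3211
w3 moulding 110 3589 [-15.   12.3] mid -1.35 z 0.3225
w3 moulding 120 30 [-15.1  12.6] mid -1.25 z 0.3207
y ext [-163.14523752  166.77364569]
top nest x [-38.12363444  32.64495511] y [-188.35600808 -112.47780511]
top cheeks x [-25.57308588 -19.87666682] y [134.39976694 153.92901853]
scene mould -165 100 [-11.2  18.5] mid 3.65 z 0.3051
scene mould -140 145 [-13.4  17.8] mid 2.21 z 0.3049
scene mould -80 162 [-16.8  21.7] mid 2.47 z 0.3024
scene mould 110 80 [-11.1  17.3] mid 3.1 z 0.3219
scene mould 130 130 [-14.3  18.2] mid 1.94 z 0.3205
y ext [-164.47785493  163.67449821]
scene nest x [-33.95869379  39.70182007] y [-191.4424736 -114.4083974]
scene cheeks x [-23.98460231  28.4756078 ] y [111.51610213 152.32725394]
```

The moulding is aligned with the jig (yaw difference about 0, lateral within about 0.5 mm, about 2 mm towards +y). Lowering.

Emit:
arm_command(xyz=[[0.1,-1.5,-10],[0,0,-15],[0,0,-15],[0,0,-12],[0,0,-10],[0,0,-8],[0,0,-5],[0,0,-4],[0,0,-2],[0,0,0],[0,0,0]], spin=[0,0,0,0,0,0,0,0,0,0,0])

```text
time: 22.6
tool_pos: [0.5443, 0.1484, 0.3766]
tool_rot: [3.141, -0.0, 1.392]
contact_force: [-0.5, -0.6, -3.2]
opening: 0.0339
grip_force: 20.0
```

Emit:
arm_command(xyz=[[0,0,-1],[0,0,-1],[0,0,0],[0,0,0]], spin=[0,0,0,0])

```text
time: 23.0
tool_pos: [0.5442, 0.1484, 0.3743]
tool_rot: [3.141, 0.0, 1.392]
contact_force: [-0.1, -0.5, -2.6]
opening: 0.0335
grip_force: 20.0
```

Emit:
arm_command(xyz=[[0,0,-1],[0,0,0],[0,0,0],[0,0,0]], spin=[0,0,0,0])

```text
time: 23.4
tool_pos: [0.5442, 0.1484, 0.3732]
tool_rot: [3.141, -0.0, 1.392]
contact_force: [-0.3, 0.1, -2.9]
opening: 0.0338
grip_force: 20.0
```

Emit:
arm_command(xyz=[[0,0,-1],[0,0,0],[0,0,0],[0,0,0]], spin=[0,0,0,0])

```text
time: 23.8
tool_pos: [0.5442, 0.1484, 0.3722]
tool_rot: [3.141, 0.0, 1.392]
contact_force: [0.3, -0.2, -2.5]
opening: 0.0338
grip_force: 20.0
```

Emit:
arm_command(xyz=[[0,0,-1],[0,0,0],[0,0,0],[0,0,0]], spin=[0,0,0,0])

```text
time: 24.2
tool_pos: [0.5442, 0.1484, 0.3713]
tool_rot: [3.141, 0.0, 1.392]
contact_force: [-0.5, 0.8, -2.5]
opening: 0.0339
grip_force: 20.0
```

Emit:
arm_command(xyz=[[0,0,-0.7],[0,0,0],[0,0,0],[0,0,0]], spin=[0,0,0,0])

```text
time: 24.6
tool_pos: [0.5442, 0.1484, 0.3705]
tool_rot: [3.141, 0.0, 1.392]
contact_force: [0.1, 0.4, -2.3]
opening: 0.0337
grip_force: 20.0
```

Emit:
arm_command(xyz=[[0,0,-0.7],[0,0,0],[0,0,0],[0,0,0]], spin=[0,0,0,0])

```text
time: 25.0
tool_pos: [0.5442, 0.1484, 0.3701]
tool_rot: [3.141, -0.0, 1.392]
contact_force: [-0.2, 0.2, 1.0]
opening: 0.0339
grip_force: 20.0
```

Emit:
arm_command(xyz=[[0,0,-0.7],[0,0,0],[0,0,0],[0,0,0]], spin=[0,0,0,0])

```text
time: 25.4
tool_pos: [0.5441, 0.1484, 0.3701]
tool_rot: [3.14, -0.0, 1.392]
contact_force: [-1.9, -0.3, 5.9]
opening: 0.0341
grip_force: 20.0
```

The moulding rests in the jig. Unloading, then opening and rising.

Emit:
arm_command(xyz=[[0,0,0.7],[0,0,0],[0,0,0]], spin=[0,0,0])

```text
time: 25.7
tool_pos: [0.5442, 0.1484, 0.3701]
tool_rot: [3.141, -0.0, 1.392]
contact_force: [-1.1, -0.3, 4.1]
opening: 0.034
grip_force: 20.0
```

Emit:
arm_command(xyz=[[0,0,0],[0,0,0],[0,0,0],[0,0,0],[0,0,0],[0,0,0],[0,0,0],[0,0,0],[0,0,0],[0,0,0]], spin=[0,0,0,0,0,0,0,0,0,0], jaw=1)

```text
time: 26.7
tool_pos: [0.5442, 0.1484, 0.3699]
tool_rot: [3.141, 0.0, 1.392]
contact_force: [0.1, -0.4, 0.1]
opening: 0.0918
grip_force: 0.0
```

Emit:
arm_command(xyz=[[0,0,3],[0,0,6],[0,0,10],[0,0,20],[0,0,30],[0,0,35],[0,-10,30],[0,-40,0],[0,-40,0],[-5,-40,0],[-5,-40,0],[-5,-40,0],[-5,-40,0],[-5,-40,0],[0,0,0],[0,0,0]], spin=[0,0,0,0,0,0,0,0,0,0,0,0,0,0,0,0])

```text
time: 28.3
tool_pos: [0.5189, -0.1423, 0.5045]
tool_rot: [3.141, -0.0, 1.39]
contact_force: [1.1, 1.1, 0.0]
opening: 0.0917
grip_force: 0.0
```

```bash
python3 - <<'E'
from h import *
o=observe(); print(o["time"],o["tool_pos"].round(3))
a=np.radians(-10.2); ex=np.array([np.cos(a),np.sin(a)]); ey=np.array([-np.sin(a),np.cos(a)]); O=np.array([.5444,.150])
ims=[]
for n in("top","scene"):
    c=save(n,f"pics/{n}3.png"); P=pts(c); D=P[...,:2]-O; X,Y=D@ex*1000,D@ey*1000; z=P[...,2]
    g=(c["img"].min(2)>120)&(abs(X)<20)&(z>.18)&(z<.25)
    for y0,y1 in((-160,-125),(-60,60),(115,160)):
        k=g&(Y>y0)&(Y<y1)
        if k.sum(): print(n,y0,k.sum(),"x",np.percentile(X[k],[2,98]).round(1),"z",np.median(z[k]).round(4))
    k=g; print("y",np.percentile(Y[k],[.5,99.5]))
    im=c["img"][:,:,::-1]; ims.append(cv2.resize(im[185:295,170:360] if n=="top" else im[190:310,270:460],(760,290)))
cv2.imwrite("pics/end.png",np.vstack(ims))
E
```

```text
28.3 [ 0.519 -0.142  0.505]
top -160 118 x [-12.   10.3] z 0.2194
top -60 450 x [-13.8  11.5] z 0.2181
top 115 149 x [-12.1   9.6] z 0.2358
y [-161.340166    164.54370206]
scene -160 106 x [-12.   17.6] z 0.2196
scene -60 454 x [-13.8  19. ] z 0.2168
scene 115 133 x [-10.1  16.8] z 0.2345
y [-166.83017943  162.51942113]
```

View pics/end.png

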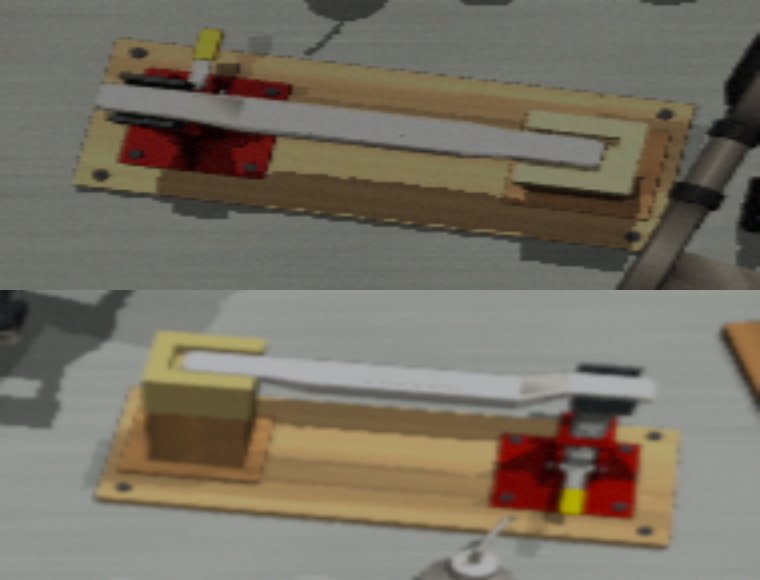

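Both views show the nose in the nest (top crop 600,152; lower crop 190,360) and the tail between the cheeks (150,100; 610,385). Heights are level and the arm is clear, so I'm handing in.

```bash
python3 -c "
from cell import *
print(hand_in())"
```

```text
the job is handed in; nothing more can be done
None
```

I handed the job in at about 28 s. The column went up four clicks and was seated with about 16 N. The moulding lies level with its nose in the nest and its tail in the saddle, and I touched nothing else; the hand-in call did not report a verdict.

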